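# Mould into the lower tier of the cutlery box

## Task

Lift the hinged wooden flap of the cutlery box by its wire loop until it stands upright, and leave it open. Then take the mooncake mould with the round head and lay it flat in the empty wide compartment underneath, setting it down rather than dropping it. Leave the square-headed mould where it lies.

Things in the scene. Friction and masses are not known exactly. Their poses are not given: they have to be found in the camera images.
- cell (a point): Centre of the floor of the empty wide compartment in the lower tier of the fixed pale wooden cutlery box. x along it, y towards the flap's hinge, z up. 210 mm long (x), 114 mm wide (y), floor 6 mm above the table. Walls above the floor: ends 69 mm, outer side (-y) 42 mm, inner partition (+y) 34 mm; beyond that a 52 mm slot of chopsticks. The flap covers both when shut.
- flap_hinge (a point): Middle of the flap's hinge line, fixed to the box, at x 0, y +119 mm, z +47 mm from cell. Its axes turn with the flap: x along the hinge, y away from the free edge, z the board's normal (up when shut). Behind it is a shelf with spoons.
- flap_bar (a point): Middle of the outer bar of the steel wire loop on the flap's free edge. Bar: 10 mm round, 84 mm long, parallel to the hinge, 230 mm from the hinge line, about 53 mm above the table when shut. The loop lies in the board's plane and overhangs the box's low outer wall; 41 mm free between bar and board. Board: 206 mm along the hinge, 184 mm, 8 mm thick. Axes as flap_hinge.
- flap (a joint): Angle of the flap (rad): 0 shut, 1.57 upright, stop at 1.75. It starts at 0 to 0.12. The hinge is stiff: the flap stays where it is left, and takes about 3 N at the bar to lift.
- round_mould_grip (a point): Mooncake mould with the round head: brown wood, 160 mm long, about 110 g, lying flat on the table. The point is at its balance, on the flat handle near the head, half-way up (12 mm). x towards the head, y across, z up. Handle 24 mm wide and thick, reaching 90 mm in -x; head a disc 60 mm across, 30 mm thick, centred 40 mm in +x.
- square_mould_grip (a point): The other mould, not wanted: the same but for its head, a 58 mm square. Point and axes as for the round one. The two change places from run to run.
Things that resemble listed ones, but are neither listed nor needed, are in the scene too. What is shaped like the part that bears round_mould_grip but yellow is not meant.

How it is judged (in metres and radians):
On the way, in this order (a step that is already met when the one before it is completed fails the run):
1. the flap is lifted upright (at least 75 degrees) (value of joint flap above 1.3 rad), for 0.2 s.
2. the round-headed mould lies in the wide compartment (x of round_mould_grip in the frame of cell between -0.05 and 0.05 m and y of round_mould_grip in the frame of cell between -0.05 and 0.05 m and z of round_mould_grip in the frame of cell below 0.022 m), for 0.2 s.
At the end, for the whole second after the job is handed in: The flap stands open, at least 75 degrees from shut, and the round-headed mould lies at rest in the wide compartment: its balance point within 50 mm of the compartment's centre both ways and no more than 22 mm above its floor, right side up and within 10 degrees of flat (all of step 2 and value of joint flap above 1.3 rad and angle between round_mould_grip's own z axis and vertical below 0.17 rad and linear speed of round_mould below 0.02 m/s); the robot touches nothing.
It fails at once if the square-headed mould is moved by more than 30 mm (distance of square_mould_grip from where it was at the start of the episode above 0.03 m).
It fails at once if the round-headed mould is dropped from more than about 5 cm (linear speed of round_mould above 1 m/s and contact force between round_mould and the fingers below 0.1 N).
It also fails if it takes over 54 s, if anything falls off the work surface, if the arm or the gripper's body presses on something with over 40 N, if the wrist force passes 120 N, or if a joint passes its speed limit or range.

## Robot

A 6-joint arm with a two-finger parallel gripper is mounted at the origin on the work surface. World frame = base frame: x ahead of the robot, y to its left, z up, the work surface at z = 0. Lengths are in mm, angles in rad, forces in N, time in s.
With the tool pointing down it reaches from about 325 to 900 mm from the base axis. Payload 6.1 kg.
Tool frame: the origin (TCP) lies between the finger pads; the fingertips stand 19 mm ahead of it and the grasp point (between the pads) is the TCP; z points along the fingers, y is the direction in which the jaws open and shut (so a half turn about z gives the same grasp; the last joint's range is limited). The gripper opens to 87 mm and grips with 3 to 60 N. Pads are 19 mm wide; open, the fingers measure 117 mm over their backs; the gripper's body (75 mm by 190 mm) begins 51 mm behind the grasp point.
Start: joints at [-1.353, 0.22, 1.526, -0, 1.395, -0.126], TCP at [210.66, -588.42, 241.538] pointing down, gripper open.
Joint ranges: [-2.98, 2.98], [-0.91, 2.08], [0.09, 2.57], [-1.24, 4.39], [0.2, 2.65], [-2.68, 2.68]. Speed limits (rad/s): [2.57, 2.57, 3.01, 3.14, 3.14, 3.14].

## Interface

Orientations are given as a unit quaternion [w, x, y, z].
In Python, from rig import r gives the robot as it stands.
- The arm moves only by the shell command python3 -m creep 'ROWS' [FORCE]. ROWS is JSON, a list of rows, each an object of numbers: "dx", "dy", "dz": the shift along the tool's x, y, z in cm; "rx", "ry", "rz": the turn, a rotation vector about the tool's x, y, z in rad; "claw": the finger opening in cm, from 0 to 8.7. A call has 1 to 12 rows; each row shifts and turns the commanded pose from where the row before left it, along the tool's axes as they then stand; what a row does not reach is not made up. A row lasts 1/10 s, in which the tool goes at most 50 mm and 8.59 degrees, less where a joint would pass 70% of its speed; a pose out of reach is approached as far as the arm can. A call is refused whole if a number of a shift passes 5 or a number of a turn 0.15, either way. A call with a gripper value outside its range is refused whole. The fingers move at their own pace and stop on an object; FORCE is the grip in N (left out, the last holds). Time passes only in rows, so rows that do not move let the fingers close. It gives the time, the measured TCP pose, the force and the opening at its end, in the units of the state.
- r.sense(): the state, without advancing time (a new reading comes with each control period).
- r.grab_frame(name): name is "scene" or "top" or "wrist"; returns a dict with "frame" (480x640x3 uint8, red, green, blue), "camera_matrix" (3x3 intrinsics, pixels), "distortion" ([k1, k2, p1, p2, k3] as OpenCV has them; the pictures are not rectified), "rvec" (rotation vector, rad) and "tvec" (3), from world to camera coordinates, as OpenCV has them. Camera axes: x right, y down, z forward; pixel columns grow to the right and rows downward; lengths in mm; the calibration is good to about 2 mm. A picture is of the moment at which its call begins. There is no depth.
- r.finish_job(): hands the job in, once; it reports no verdict.
The state is a dict: "clock": time; "joints": joint angles; "joint_velocities": joint speeds; "joint_torque": joint torques, N m; "position": TCP position; "tool_rot": TCP orientation; "wrist_force": force on the tool from outside, world axes, zero at the start; "ft_torque": the same for the moment, N m; "width": opening from 0.0 (shut) to 1.0 (fully open).
Only numpy, scipy, OpenCV 4.12 (cv2) and the standard library are available. Lean on these libraries where they do the work, as an engineer would, in place of code of your own. Each camera call takes 0.05 s, during which the arm holds its last target. There are 200 camera calls.

## Working session

There is one attempt and no reset: what is moved stays moved. The work goes in short steps, Python scripts to look and compute and a shell command to move; the robot and the scene stay as the last step left them, time stands still between calls to the robot, and variables do not carry over. Pictures are saved under pics/ and viewed, about 8 in all and at most 12, crops included, and the job is handed in when it is done.

```bash
mkdir -p pics; ls
python3 - <<'E'
from rig import r
import cv2,pickle
d={}
for n in("scene","top"):
    f=r.grab_frame(n);d[n]=f;cv2.imwrite(f"pics/{n}0.png",f["frame"][:,:,::-1])
pickle.dump(d,open("f0.pkl","wb"))
print(r.sense())
E
```

```text
pics
{'clock': 0.1, 'joints': array([-1.35310592e+00,  2.21172941e-01,  1.52747612e+00, -1.58107226e-06,
        1.39469009e+00, -1.26093422e-01]), 'joint_velocities': array([-4.01570335e-05, -2.01908471e-03, -2.17593464e-03, -4.20016722e-04,
       -2.09787943e-04,  3.60020385e-04]), 'joint_torque': array([-1.14338538e-04, -4.95944989e+01, -3.88520265e+01,  7.00835092e-02,
        5.15932054e-02, -6.11672044e-05]), 'position': array([ 210.54518802, -587.92230216,  240.54160034]), 'tool_rot': array([-8.72296067e-04,  9.85262525e-01,  1.71046758e-01, -4.07568040e-05]), 'wrist_force': array([0.45720731, 1.10222324, 0.28361173]), 'ft_torque': array([-0.04138321,  0.00894668,  0.10652816]), 'width': 0.9998385684195948}
```

View pics/scene0.png

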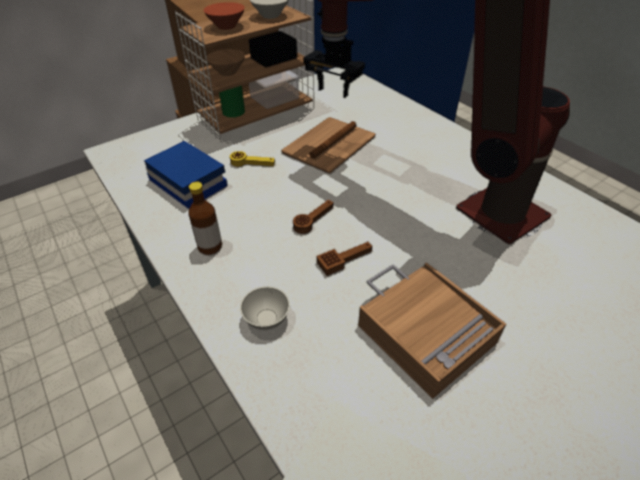

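View pics/top0.png

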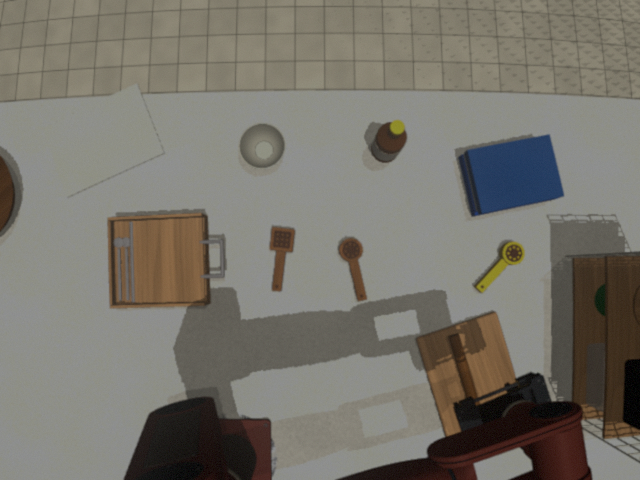

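Candidates in the top view: brown round head (350,249), which is the one I want. The others are the brown square head (282,240) and the yellow round one (511,252). The flap's loop bar is at about (222,256), with the hinge toward the left.

```bash
cat > h.py <<'E'
import numpy as np,cv2
def px2w(f,uv,z):
    K,D=f["camera_matrix"],np.array(f["distortion"],float)
    R=cv2.Rodrigues(np.array(f["rvec"],float))[0];t=np.array(f["tvec"],float).ravel()
    p=cv2.undistortPoints(np.array([[uv]],float),np.array(K),D).ravel()
    d=R.T@np.array([p[0],p[1],1]);c=-R.T@t
    return c+d*(z-c[2])/d[2]
def w2px(f,P):
    return cv2.projectPoints(np.array(P,float).reshape(-1,3),np.array(f["rvec"],float),np.array(f["tvec"],float),np.array(f["camera_matrix"]),np.array(f["distortion"],float))[0].reshape(-1,2)
E
python3 - <<'E'
import pickle,cv2
from h import *
f=pickle.load(open("f0.pkl","rb"))["top"]
for n,uv,z in [("head",(350,249),30),("handle end",(362,299),24),("sqhead",(282,240),30),("bar top",(224,235),53),("bar bot",(224,276),53),("box far r",(208,212),75),("box near r",(209,305),75),("box far l",(109,217),75),("box near l",(110,307),75)]:
    print(n,px2w(f,uv,z).round(1))
im=f["frame"][195:320,100:380,::-1]
cv2.imwrite("pics/crop.png",cv2.resize(im,(784,350),interpolation=cv2.INTER_CUBIC))
E
```

```text
head [ 537.2 -306.1   30. ]
handle end [ 412.4 -335.6   24. ]
sqhead [ 560.6 -136.7   30. ]
bar top [572.4   4.9  53. ]
bar bot [471.6   4.7  53. ]
box far r [627.3  40.6  75. ]
box near r [401.9  37.4  75. ]
box far l [617.7 291.2  75. ]
box near l [395.3 286.5  75. ]
```

View pics/crop.png

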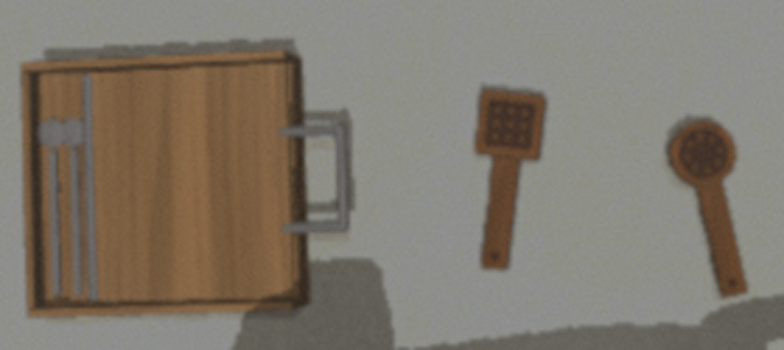

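The crop confirms it: the round brown mould has its head at crop (703,152) and handle end at (733,285). The bar runs from (347,112) to (345,230). I'll check bar height with the scene camera and work out the first shift.

```bash
cat >> h.py <<'E'
from scipy.spatial.transform import Rotation as Ro
def shift(s,target):
    q=s["tool_rot"];R=Ro.from_quat([q[1],q[2],q[3],q[0]])
    print("tool yaw",np.degrees(np.arctan2(*R.as_matrix()[[1,0],0])).round(2),"tilt z",R.as_matrix()[:,2].round(3),"cm",(R.inv().apply(np.array(target)-s["position"])/10).round(2))
E
python3 - <<'E'
import pickle,cv2
from h import *
d=pickle.load(open("f0.pkl","rb"))
for z in(53,65,80):
    P=px2w(d["top"],(223.6,256),z); print(z,P.round(1),w2px(d["scene"],[P]).round(1))
im=d["scene"]["frame"][240:320,340:440,::-1]
cv2.imwrite("pics/bar.png",cv2.resize(im,(700,560),interpolation=cv2.INTER_CUBIC))
E
```

```text
53 [520.7   5.7  53. ] [[377.  277.8]]
65 [520.4   3.5  65. ] [[376.9 274. ]]
80 [520.    0.8  80. ] [[376.8 269.3]]
```

View pics/bar.png

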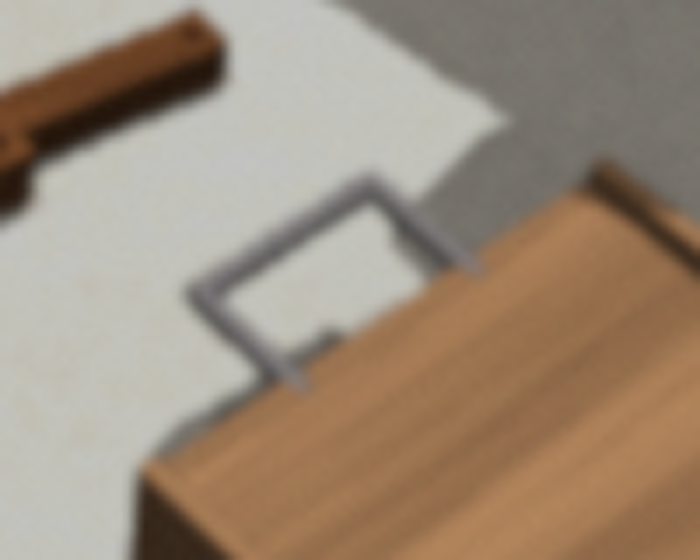

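```bash
python3 -m creep '[{"rz":0.106},{"rz":0.106},{"rz":0.106}]' 20
python3 - <<'E'
from rig import r
from h import *
shift(r.sense(),(522,6,170))
E
```

```text
tool yaw 19.7 tilt z [-0.     0.002 -1.   ] cm [ 49.34 -45.41   7.14]invalid input at $[0]: expected keys dx, dy, dz, rx, ry, rz, claw
```

Bar midpoint in the scene view is (381,274), which puts it at about (520, 3.5, 65), so the flap starts slightly open. Rows need all their keys, so I'll resend.

```bash
python3 -m creep '[{"dx":0,"dy":0,"dz":0,"rx":0,"ry":0,"rz":0.106,"claw":4},{"dx":0,"dy":0,"dz":0,"rx":0,"ry":0,"rz":0.106,"claw":4},{"dx":0,"dy":0,"dz":0,"rx":0,"ry":0,"rz":0.106,"claw":4}]' 20
python3 - <<'E'
from rig import r
from h import *
shift(r.sense(),(520,4,170))
E
```

```text
clock: 0.4
position: [210.6, -588.1, 240.9]
tool_rot: [-0.001, 1.0, 0.011, -0.0]
wrist_force: [0.0, 0.0, 0.5]
width: 0.809
tool yaw 1.23 tilt z [-0.     0.001 -1.   ] cm [ 32.21 -58.52   7.15]
```

```bash
python3 -m creep '[{"dx":2.15,"dy":-3.9,"dz":0.48,"rx":0,"ry":0,"rz":0,"claw":3.6},{"dx":2.15,"dy":-3.9,"dz":0.48,"rx":0,"ry":0,"rz":0,"claw":3.6},{"dx":2.15,"dy":-3.9,"dz":0.48,"rx":0,"ry":0,"rz":0,"claw":3.6},{"dx":2.15,"dy":-3.9,"dz":0.48,"rx":0,"ry":0,"rz":0,"claw":3.6},{"dx":2.15,"dy":-3.9,"dz":0.48,"rx":0,"ry":0,"rz":0,"claw":3.6},{"dx":2.15,"dy":-3.9,"dz":0.48,"rx":0,"ry":0,"rz":0,"claw":3.6},{"dx":2.15,"dy":-3.9,"dz":0.48,"rx":0,"ry":0,"rz":0,"claw":3.6},{"dx":2.15,"dy":-3.9,"dz":0.48,"rx":0,"ry":0,"rz":0,"claw":3.6},{"dx":2.15,"dy":-3.9,"dz":0.48,"rx":0,"ry":0,"rz":0,"claw":3.6},{"dx":2.15,"dy":-3.9,"dz":0.48,"rx":0,"ry":0,"rz":0,"claw":3.6}]'
python3 -m creep '[{"dx":2.15,"dy":-3.9,"dz":0.48,"rx":0,"ry":0,"rz":0,"claw":3.6},{"dx":2.15,"dy":-3.9,"dz":0.48,"rx":0,"ry":0,"rz":0,"claw":3.6},{"dx":2.15,"dy":-3.9,"dz":0.48,"rx":0,"ry":0,"rz":0,"claw":3.6},{"dx":2.15,"dy":-3.9,"dz":0.48,"rx":0,"ry":0,"rz":0,"claw":3.6},{"dx":2.15,"dy":-3.9,"dz":0.48,"rx":0,"ry":0,"rz":0,"claw":3.6},{"dx":0,"dy":0,"dz":0,"rx":0,"ry":0,"rz":0,"claw":3.6}]'
python3 - <<'E'
from rig import r
from h import *
import pickle
f=r.grab_frame("wrist");pickle.dump(f,open("w1.pkl","wb"));cv2.imwrite("pics/w1.png",f["frame"][:,:,::-1])
shift(r.sense(),(520,4,65));print(w2px(f,[(478,4,65),(520,4,65),(562,4,65)]))
E
```

```text
clock: 1.4
position: [415.8, -191.2, 193.2]
tool_rot: [-0.0, 1.0, 0.013, -0.0]
wrist_force: [1.2, -0.5, 0.4]
width: 0.418
clock: 2.0
position: [518.7, 9.2, 168.5]
tool_rot: [-0.001, 1.0, 0.015, -0.0]
wrist_force: [-0.4, -0.8, 0.4]
width: 0.414
tool yaw 1.73 tilt z [-0.002  0.    -1.   ] cm [ 0.21  0.33 10.36]
[[321.63832358 303.84819769]
 [323.73592703 249.68348719]
 [326.01438914 190.26731256]]
```

View pics/w1.png

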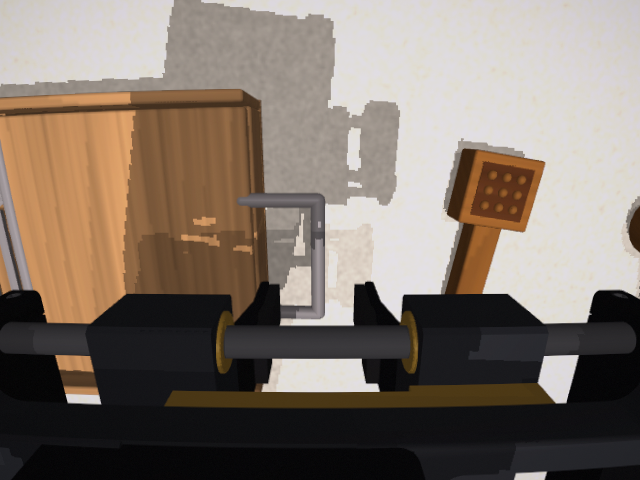

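The wrist view shows the loop bar at column 319, rows 200–312, between the fingers. That is about 3 mm nearer the box than my estimate. I'll descend on it and close.

```bash
python3 -m creep '[{"dx":-0.1,"dy":0.05,"dz":2.1,"rx":0,"ry":0,"rz":0,"claw":3.6},{"dx":-0.1,"dy":0.05,"dz":2.1,"rx":0,"ry":0,"rz":0,"claw":3.6},{"dx":-0.1,"dy":0.05,"dz":2.1,"rx":0,"ry":0,"rz":0,"claw":3.6},{"dx":0,"dy":0.05,"dz":2.1,"rx":0,"ry":0,"rz":0,"claw":3.6},{"dx":0,"dy":0,"dz":2.1,"rx":0,"ry":0,"rz":0,"claw":3.6},{"dx":0,"dy":0,"dz":0,"rx":0,"ry":0,"rz":0,"claw":3.6}]'
python3 -m creep '[{"dx":0,"dy":0,"dz":0,"rx":0,"ry":0,"rz":0,"claw":0},{"dx":0,"dy":0,"dz":0,"rx":0,"ry":0,"rz":0,"claw":0},{"dx":0,"dy":0,"dz":0,"rx":0,"ry":0,"rz":0,"claw":0},{"dx":0,"dy":0,"dz":0,"rx":0,"ry":0,"rz":0,"claw":0},{"dx":0,"dy":0,"dz":0,"rx":0,"ry":0,"rz":0,"claw":0}]' 20
```

```text
clock: 2.65
position: [511.8, 1.9, 61.5]
tool_rot: [-0.0, 1.0, 0.012, -0.003]
wrist_force: [-0.1, 0.5, -0.8]
width: 0.415
clock: 3.15
position: [515.8, 8.2, 65.4]
tool_rot: [-0.005, 1.0, 0.012, 0.001]
wrist_force: [3.5, 25.6, 0.4]
width: 0.107
```

The bar is gripped (9.3 mm opening). Now I'll lift along the arc with the tool pointing down and the bar turning in the pads, after easing off the sideways offset.

```bash
python3 -m creep '[{"dx":0,"dy":-0.4,"dz":0,"rx":0,"ry":0,"rz":0,"claw":0},{"dx":0,"dy":-0.3,"dz":-2.3,"rx":0,"ry":0,"rz":0,"claw":0},{"dx":0,"dy":-0.45,"dz":-2.25,"rx":0,"ry":0,"rz":0,"claw":0},{"dx":0,"dy":-0.7,"dz":-2.2,"rx":0,"ry":0,"rz":0,"claw":0},{"dx":0,"dy":-0.9,"dz":-2.1,"rx":0,"ry":0,"rz":0,"claw":0},{"dx":0,"dy":-1.1,"dz":-2,"rx":0,"ry":0,"rz":0,"claw":0},{"dx":0,"dy":-1.3,"dz":-1.9,"rx":0,"ry":0,"rz":0,"claw":0}]'
python3 - <<'E'
from rig import r
from h import *
s=r.sense();p=s["position"];print(s["wrist_force"].round(1),np.degrees(np.hypot(0,0)),np.arctan2(p[2]-53,237-p[1]),np.hypot(p[2]-53,237-p[1]))
E
```

```text
clock: 3.85
position: [513.7, 54.8, 193.1]
tool_rot: [-0.0, 1.0, 0.013, 0.0]
wrist_force: [2.4, 3.1, -7.0]
width: 0.106
[ 2.4  3.1 -7. ] 0.0 0.655622825148245 229.88181711803261
```

Tracking the arc very well (radius 230). Continuing past upright.

```bash
python3 -m creep '[{"dx":0,"dy":-1.5,"dz":-1.7,"rx":0,"ry":0,"rz":0,"claw":0},{"dx":0,"dy":-1.65,"dz":-1.6,"rx":0,"ry":0,"rz":0,"claw":0},{"dx":0,"dy":-1.8,"dz":-1.4,"rx":0,"ry":0,"rz":0,"claw":0},{"dx":0,"dy":-1.95,"dz":-1.2,"rx":0,"ry":0,"rz":0,"claw":0},{"dx":0,"dy":-2.05,"dz":-1,"rx":0,"ry":0,"rz":0,"claw":0},{"dx":0,"dy":-2.15,"dz":-0.8,"rx":0,"ry":0,"rz":0,"claw":0},{"dx":0,"dy":-2.2,"dz":-0.6,"rx":0,"ry":0,"rz":0,"claw":0},{"dx":0,"dy":-2.25,"dz":-0.4,"rx":0,"ry":0,"rz":0,"claw":0},{"dx":0,"dy":-2.3,"dz":-0.15,"rx":0,"ry":0,"rz":0,"claw":0},{"dx":0,"dy":-1.5,"dz":0,"rx":0,"ry":0,"rz":0,"claw":0},{"dx":0,"dy":0,"dz":0,"rx":0,"ry":0,"rz":0,"claw":0}]'
python3 - <<'E'
from rig import r
from h import *
s=r.sense();p=s["position"];print(s["wrist_force"].round(1),np.arctan2(p[2]-53,237-p[1]),np.hypot(p[2]-53,237-p[1]))
E
```

```text
clock: 4.95
position: [507.9, 249.7, 282.8]
tool_rot: [-0.001, 1.0, 0.014, 0.0]
wrist_force: [-6.7, 0.9, 7.8]
width: 0.103
[-6.7  0.9  7.8] 1.6259305308974443 230.16455921723093
```

Flap at about 1.63 rad. I'll release and retreat upward.

```bash
python3 -m creep '[{"dx":0,"dy":0,"dz":0,"rx":0,"ry":0,"rz":0,"claw":4},{"dx":0,"dy":0,"dz":0,"rx":0,"ry":0,"rz":0,"claw":4},{"dx":0,"dy":0,"dz":0,"rx":0,"ry":0,"rz":0,"claw":4},{"dx":0,"dy":0,"dz":-1,"rx":0,"ry":0,"rz":0,"claw":4},{"dx":0,"dy":0,"dz":-2,"rx":0,"ry":0,"rz":0,"claw":4},{"dx":0,"dy":0,"dz":-3,"rx":0,"ry":0,"rz":0,"claw":4},{"dx":0,"dy":0,"dz":-2,"rx":0,"ry":0,"rz":0,"claw":4},{"dx":0,"dy":0,"dz":0,"rx":0,"ry":0,"rz":0,"claw":4}]'
python3 - <<'E'
from rig import r
from h import *
f=r.grab_frame("scene");cv2.imwrite("pics/s2.png",f["frame"][:,:,::-1])
shift(r.sense(),(498,-315,200))
E
```

```text
clock: 5.75
position: [510.3, 247.7, 365.3]
tool_rot: [-0.001, 1.0, 0.013, 0.004]
wrist_force: [0.9, 0.0, 0.2]
width: 0.459
tool yaw 1.45 tilt z [ 0.004  0.001 -1.   ] cm [-2.65 56.22 16.21]
```

View pics/s2.png

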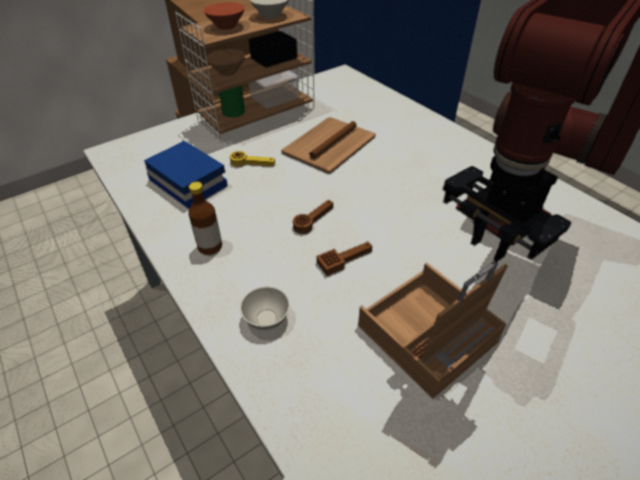

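The flap stands open at around (475,290), clear of the gripper, and both moulds are where they were. Moving over to the round mould.

```bash
python3 -m creep '[{"dx":-0.2,"dy":4,"dz":0.6,"rx":0,"ry":0,"rz":0,"claw":6},{"dx":-0.2,"dy":4,"dz":1.2,"rx":0,"ry":0,"rz":0,"claw":6},{"dx":-0.2,"dy":4,"dz":1.2,"rx":0,"ry":0,"rz":0,"claw":6},{"dx":-0.2,"dy":4,"dz":1.2,"rx":0,"ry":0,"rz":0,"claw":6},{"dx":-0.2,"dy":4,"dz":1.2,"rx":0,"ry":0,"rz":0,"claw":6},{"dx":-0.2,"dy":4,"dz":1.2,"rx":0,"ry":0,"rz":0,"claw":6},{"dx":-0.2,"dy":4,"dz":1.2,"rx":0,"ry":0,"rz":0,"claw":6},{"dx":-0.2,"dy":4,"dz":1.2,"rx":0,"ry":0,"rz":0,"claw":6}]'
python3 -m creep '[{"dx":-0.2,"dy":4,"dz":1.2,"rx":0,"ry":0,"rz":0,"claw":6},{"dx":-0.2,"dy":4,"dz":1.2,"rx":0,"ry":0,"rz":0,"claw":6},{"dx":-0.2,"dy":4,"dz":1.2,"rx":0,"ry":0,"rz":0,"claw":6},{"dx":-0.2,"dy":4,"dz":1.2,"rx":0,"ry":0,"rz":0,"claw":6},{"dx":-0.2,"dy":4,"dz":1.2,"rx":0,"ry":0,"rz":0,"claw":6},{"dx":-0.2,"dy":4,"dz":1.2,"rx":0,"ry":0,"rz":0,"claw":6},{"dx":0,"dy":0,"dz":0,"rx":0,"ry":0,"rz":-0.1,"claw":6},{"dx":0,"dy":0,"dz":0,"rx":0,"ry":0,"rz":-0.1,"claw":6},{"dx":0,"dy":0,"dz":0,"rx":0,"ry":0,"rz":0,"claw":6}]'
python3 - <<'E'
from rig import r
from h import *
import pickle
f=r.grab_frame("wrist");pickle.dump(f,open("w2.pkl","wb"));cv2.imwrite("pics/w2.png",f["frame"][:,:,::-1])
shift(r.sense(),(498,-315,22));print(w2px(f,[(537,-306,30),(498,-315,24),(412,-336,24)]).round())
E
```

```text
clock: 6.6
position: [499.8, -74.3, 268.6]
tool_rot: [-0.0, 1.0, 0.013, -0.001]
wrist_force: [1.4, 0.5, 0.3]
width: 0.688
clock: 7.5
position: [494.0, -312.9, 196.7]
tool_rot: [-0.001, 0.994, 0.113, -0.001]
wrist_force: [-0.3, 0.9, -0.1]
width: 0.693
tool yaw 12.79 tilt z [-0.002  0.001 -1.   ] cm [ 0.33  0.34 17.51]
[[320. 179.]
 [320. 224.]
 [321. 314.]]
```

View pics/w2.png

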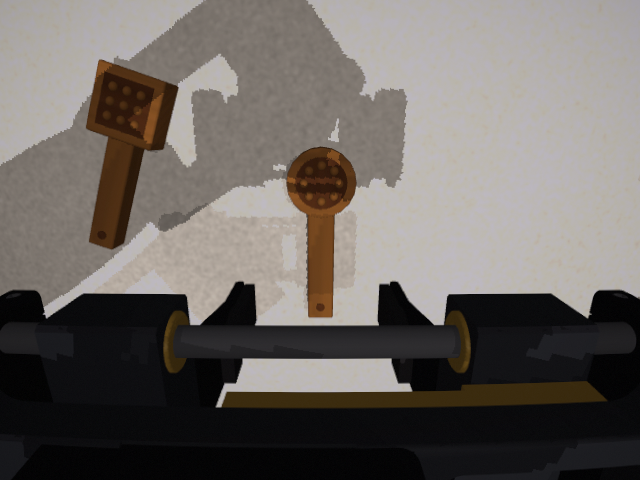

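The round mould is exactly where predicted: head (321,180), handle along column 320 between the fingers. Descending and gripping just behind the balance point.

```bash
python3 -m creep '[{"dx":0,"dy":0.1,"dz":3,"rx":0,"ry":0,"rz":0,"claw":5.5},{"dx":0,"dy":0.1,"dz":3,"rx":0,"ry":0,"rz":0,"claw":5.5},{"dx":0,"dy":0,"dz":3,"rx":0,"ry":0,"rz":0,"claw":5.5},{"dx":0,"dy":0,"dz":3,"rx":0,"ry":0,"rz":0,"claw":5.5},{"dx":0,"dy":0,"dz":3,"rx":0,"ry":0,"rz":0,"claw":5.5},{"dx":0,"dy":0,"dz":1.4,"rx":0,"ry":0,"rz":0,"claw":5.5},{"dx":0,"dy":0,"dz":0.8,"rx":0,"ry":0,"rz":0,"claw":5.5},{"dx":0,"dy":0,"dz":0,"rx":0,"ry":0,"rz":0,"claw":5.5}]'
python3 - <<'E'
from rig import r
from h import *
shift(r.sense(),(495,-316,22.5))
E
```

```text
clock: 8.35
position: [495.3, -314.6, 26.0]
tool_rot: [-0.0, 0.994, 0.112, -0.0]
wrist_force: [-0.6, -0.3, 0.2]
width: 0.629
tool yaw 12.9 tilt z [-0.001  0.001 -1.   ] cm [-0.06  0.13  0.35]
```

```bash
python3 -m creep '[{"dx":0,"dy":0.1,"dz":0.3,"rx":0,"ry":0,"rz":0,"claw":5},{"dx":0,"dy":0,"dz":0,"rx":0,"ry":0,"rz":0,"claw":0},{"dx":0,"dy":0,"dz":0,"rx":0,"ry":0,"rz":0,"claw":0},{"dx":0,"dy":0,"dz":0,"rx":0,"ry":0,"rz":0,"claw":0},{"dx":0,"dy":0,"dz":0,"rx":0,"ry":0,"rz":0,"claw":0},{"dx":0,"dy":0,"dz":0,"rx":0,"ry":0,"rz":0,"claw":0},{"dx":0,"dy":0,"dz":0,"rx":0,"ry":0,"rz":0,"claw":0}]' 25
python3 -m creep '[{"dx":0,"dy":0,"dz":-1,"rx":0,"ry":0,"rz":0,"claw":0},{"dx":0,"dy":0,"dz":-2,"rx":0,"ry":0,"rz":0,"claw":0},{"dx":0,"dy":0,"dz":-3,"rx":0,"ry":0,"rz":0,"claw":0},{"dx":0,"dy":0,"dz":-3,"rx":0,"ry":0,"rz":0,"claw":0},{"dx":0,"dy":0,"dz":-3,"rx":0,"ry":0,"rz":0,"claw":0},{"dx":0,"dy":0,"dz":-3,"rx":0,"ry":0,"rz":0.1,"claw":0},{"dx":0,"dy":0,"dz":0,"rx":0,"ry":0,"rz":0.1,"claw":0},{"dx":0,"dy":0,"dz":0,"rx":0,"ry":0,"rz":0,"claw":0}]'
python3 - <<'E'
from rig import r
from h import *
shift(r.sense(),(520,95,170))
E
```

```text
clock: 9.05
position: [496.0, -316.1, 24.0]
tool_rot: [0.0, 0.994, 0.113, 0.0]
wrist_force: [-1.2, 0.3, 3.1]
width: 0.271
clock: 9.85
position: [496.3, -316.3, 175.3]
tool_rot: [0.001, 1.0, 0.012, 0.001]
wrist_force: [-0.4, -0.1, -1.2]
width: 0.275
tool yaw 1.43 tilt z [ 0.002 -0.002 -1.   ] cm [  3.4  -41.06   0.47]
```

Mould held (24 mm) and lifted. I take cell as about (513,118), so I'll carry the mould to about (520,108).

```bash
python3 -m creep '[{"dx":0.15,"dy":-2,"dz":0,"rx":0,"ry":0,"rz":0,"claw":0},{"dx":0.3,"dy":-3.8,"dz":0,"rx":0,"ry":0,"rz":0,"claw":0},{"dx":0.3,"dy":-4,"dz":0,"rx":0,"ry":0,"rz":0,"claw":0},{"dx":0.3,"dy":-4,"dz":0,"rx":0,"ry":0,"rz":0,"claw":0},{"dx":0.3,"dy":-4,"dz":0,"rx":0,"ry":0,"rz":0,"claw":0},{"dx":0.3,"dy":-4,"dz":0,"rx":0,"ry":0,"rz":0,"claw":0},{"dx":0.3,"dy":-4,"dz":0,"rx":0,"ry":0,"rz":0,"claw":0},{"dx":0.3,"dy":-4,"dz":0,"rx":0,"ry":0,"rz":0,"claw":0},{"dx":0.3,"dy":-4,"dz":0,"rx":0,"ry":0,"rz":0,"claw":0},{"dx":0.3,"dy":-4,"dz":0,"rx":0,"ry":0,"rz":0,"claw":0},{"dx":0.3,"dy":-3,"dz":0,"rx":0,"ry":0,"rz":0,"claw":0},{"dx":0.3,"dy":-1.5,"dz":0,"rx":0,"ry":0,"rz":0,"claw":0}]'
python3 -m creep '[{"dx":0,"dy":0,"dz":0,"rx":0,"ry":0,"rz":0,"claw":0}]'
python3 - <<'E'
from rig import r
from h import *
f=r.grab_frame("wrist");cv2.imwrite("pics/w3.png",f["frame"][:,:,::-1])
shift(r.sense(),(520,108,32))
# predicted compartment floor corners
c=np.array([513,118]);a=np.radians(1.5);R=np.array([[np.cos(a),-np.sin(a)],[np.sin(a),np.cos(a)]])
P=[(*(c+R@q),6) for q in [(105,-57),(105,57),(-105,57),(-105,-57)]];print(w2px(f,P).round())
E
```

```text
clock: 11.05
position: [517.6, 111.0, 172.3]
tool_rot: [-0.0, 1.0, 0.015, -0.001]
wrist_force: [0.2, 0.3, -1.0]
width: 0.27
clock: 11.15
position: [518.4, 109.9, 172.6]
tool_rot: [-0.0, 1.0, 0.015, -0.001]
wrist_force: [0.1, -0.5, -0.8]
width: 0.274
tool yaw 1.67 tilt z [-0.002 -0.    -1.   ] cm [ 0.17  0.06 14.07]
[[377. 109.]
 [236. 109.]
 [248. 340.]
 [366. 341.]]
```

View pics/w3.png

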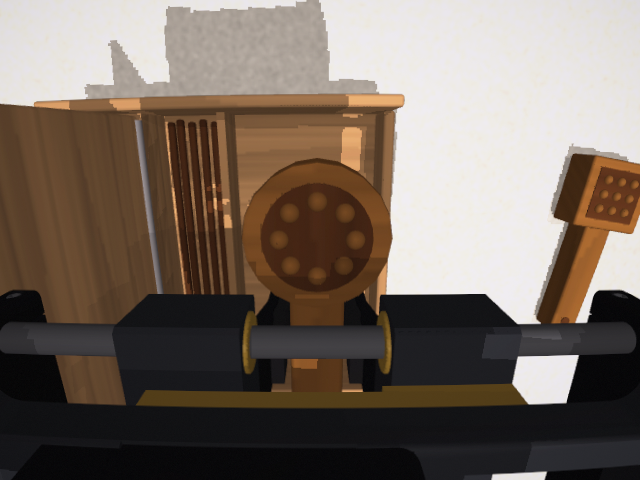

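The compartment's inner edges are at about columns 237 and 377, matching the prediction, and the mould is centred in it. Lowering.

```bash
python3 -m creep '[{"dx":0.1,"dy":0,"dz":2,"rx":0,"ry":0,"rz":0,"claw":0},{"dx":0,"dy":0,"dz":2.5,"rx":0,"ry":0,"rz":0,"claw":0},{"dx":0,"dy":0,"dz":2.5,"rx":0,"ry":0,"rz":0,"claw":0},{"dx":0,"dy":0,"dz":2.5,"rx":0,"ry":0,"rz":0,"claw":0},{"dx":0,"dy":0,"dz":2.0,"rx":0,"ry":0,"rz":0,"claw":0},{"dx":0,"dy":0,"dz":1.5,"rx":0,"ry":0,"rz":0,"claw":0},{"dx":0,"dy":0,"dz":0.5,"rx":0,"ry":0,"rz":0,"claw":0},{"dx":0,"dy":0,"dz":0,"rx":0,"ry":0,"rz":0,"claw":0},{"dx":0,"dy":0,"dz":0,"rx":0,"ry":0,"rz":0,"claw":0}]'
python3 -m creep '[{"dx":0,"dy":0,"dz":0.2,"rx":0,"ry":0,"rz":0,"claw":0},{"dx":0,"dy":0,"dz":0,"rx":0,"ry":0,"rz":0,"claw":0}]'
```

```text
clock: 12.1
position: [521.2, 107.6, 39.4]
tool_rot: [0.0, 1.0, 0.013, 0.001]
wrist_force: [0.3, -0.3, -1.2]
width: 0.274
clock: 12.3
position: [521.0, 107.9, 37.3]
tool_rot: [-0.0, 1.0, 0.013, 0.001]
wrist_force: [0.6, 0.0, -1.2]
width: 0.271
```

```bash
python3 -m creep '[{"dx":0,"dy":0,"dz":0.2,"rx":0,"ry":0,"rz":0,"claw":0},{"dx":0,"dy":0,"dz":0.2,"rx":0,"ry":0,"rz":0,"claw":0},{"dx":0,"dy":0,"dz":0,"rx":0,"ry":0,"rz":0,"claw":0}]'
python3 -m creep '[{"dx":0,"dy":0,"dz":0.2,"rx":0,"ry":0,"rz":0,"claw":0},{"dx":0,"dy":0,"dz":0,"rx":0,"ry":0,"rz":0,"claw":0}]'
```

```text
clock: 12.6
position: [520.1, 107.9, 32.2]
tool_rot: [0.0, 1.0, 0.013, -0.0]
wrist_force: [-0.5, -0.8, -0.7]
width: 0.275
clock: 12.8
position: [520.2, 107.9, 30.2]
tool_rot: [0.0, 1.0, 0.013, -0.0]
wrist_force: [0.4, -0.2, -1.2]
width: 0.271
```

```bash
python3 -m creep '[{"dx":0,"dy":0,"dz":0.15,"rx":0,"ry":0,"rz":0,"claw":0},{"dx":0,"dy":0,"dz":0,"rx":0,"ry":0,"rz":0,"claw":0}]'
```

```text
clock: 13.0
position: [520.4, 107.9, 29.9]
tool_rot: [0.0, 1.0, 0.013, -0.0]
wrist_force: [-3.9, -0.5, 7.7]
width: 0.277
```

Contact with the floor (wrist force rose by about 9 N). Releasing gently and retreating.

```bash
python3 -m creep '[{"dx":0,"dy":0,"dz":0,"rx":0,"ry":0,"rz":0,"claw":3.8},{"dx":0,"dy":0,"dz":0,"rx":0,"ry":0,"rz":0,"claw":3.8},{"dx":0,"dy":0,"dz":0,"rx":0,"ry":0,"rz":0,"claw":3.8},{"dx":0,"dy":0,"dz":-0.5,"rx":0,"ry":0,"rz":0,"claw":3.8},{"dx":0,"dy":0,"dz":-1,"rx":0,"ry":0,"rz":0,"claw":3.8},{"dx":0,"dy":0,"dz":-2,"rx":0,"ry":0,"rz":0,"claw":3.8},{"dx":0,"dy":0,"dz":-3,"rx":0,"ry":0,"rz":0,"claw":3.8},{"dx":0,"dy":0.5,"dz":-3,"rx":0,"ry":0,"rz":0,"claw":3.8},{"dx":0,"dy":2,"dz":-3,"rx":0,"ry":0,"rz":0,"claw":3.8},{"dx":0,"dy":3,"dz":-3,"rx":0,"ry":0,"rz":0,"claw":3.8},{"dx":0,"dy":4,"dz":-2,"rx":0,"ry":0,"rz":0,"claw":3.8},{"dx":0,"dy":4,"dz":0,"rx":0,"ry":0,"rz":0,"claw":3.8}]'
python3 -m creep '[{"dx":0,"dy":4,"dz":0,"rx":0,"ry":0,"rz":0,"claw":3.8},{"dx":0,"dy":4,"dz":0,"rx":0,"ry":0,"rz":0,"claw":3.8},{"dx":0,"dy":4,"dz":0,"rx":0,"ry":0,"rz":0,"claw":3.8},{"dx":0,"dy":4,"dz":0,"rx":0,"ry":0,"rz":0,"claw":3.8},{"dx":0,"dy":0,"dz":0,"rx":0,"ry":0,"rz":0,"claw":3.8}]'
python3 - <<'E'
from rig import r
from h import *
a=r.grab_frame("scene");b=r.grab_frame("top")
A=cv2.resize(a["frame"][220:400,300:540,::-1],(400,300));B=cv2.resize(b["frame"][180:360,80:320,::-1],(400,300))
cv2.imwrite("pics/end.png",np.hstack([A,B]));print(w2px(b,[(524,108,30),(513,118,6)]).round(1))
E
```

```text
clock: 14.2
position: [526.2, -28.5, 209.4]
tool_rot: [0.001, 1.0, 0.014, 0.004]
wrist_force: [0.4, -0.4, -0.2]
width: 0.436
clock: 14.7
position: [527.9, -191.7, 205.2]
tool_rot: [0.001, 1.0, 0.011, 0.001]
wrist_force: [-0.0, 0.3, -0.9]
width: 0.436
[[185.1 255.1]
 [183.6 259.6]]
```

View pics/end.png

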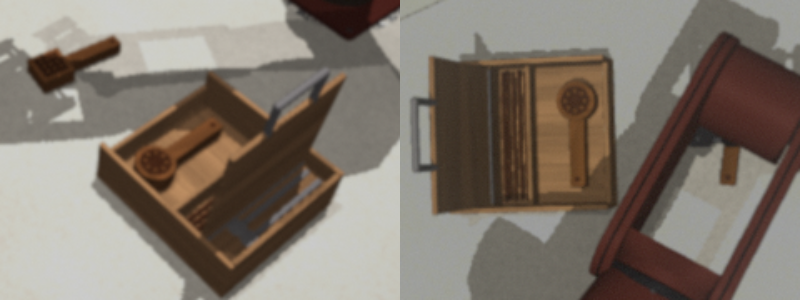

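The final pictures show the round mould flat in the wide compartment, with its head at (577,100) in the right crop, and the flap standing open. The square mould is untouched and the gripper is clear.

```bash
python3 -c "
from rig import r
print(r.finish_job())"
```

```text
the job is handed in; nothing more can be done
None
```

The job is done and handed in at about 15 s of the 54 s allowed; no verdict is reported.

- **Flap:** I lifted it by its wire loop to about 1.63 rad, worked out from the tool position at release. It stayed open in the last pictures.
- **Round mould:** I lowered it until the wrist force rose by about 9 N as it touched the floor, then released it. It lies flat with its balance point roughly 10 mm from the compartment's centre each way, estimated from the tool position. The last pictures agree.
- **Square mould:** It looks unmoved in the pictures; I didn't measure its position again.
- **Robot:** The gripper was well clear of everything and the wrist force was near zero.

No checks failed or disagreed. The first move was refused because its rows lacked some keys, so nothing moved and I resent it. While closing on the loop bar, the wrist force reached about 26 N sideways, and I eased it off before lifting.

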